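Start a screw hook in the empty pilot hole of a hook rail

TASK

Take the loose steel screw hook out of the drilled block and stand its threaded shank in the empty pilot hole in the middle of the wooden hook rail. Press it firmly down along its axis (about 14 N, never over 30 N) while turning it clockwise seen from above, until its thread has bitten in by a good quarter turn (100 degrees), regripping if need be. Then let go, leaving it standing upright by itself in the hole, and leave the other things on the console where they are.

Things in the scene. Friction and masses are not known exactly. Their poses are not given: they have to be found in the camera images.
- hook_grip (a point): where to grip the loose stainless screw hook, which stands upright, shank down: centre of its flat double-armed plate, 10 mm thick, stem 22 mm wide, 44 mm high. Top of the hook 20 mm above this point, flange 24 mm below, tip 66 mm below. z up, x along the arms, y through the thickness: grip across y from above. Same after a half turn.
- hook_tip (a point): tip of the hook's shank, on its axis, 66 mm below hook_grip, same axes. Shank 14 mm across (11 mm over the last 3 mm), 36 mm long; above it a round flange 30 mm across, 6 mm thick
- hook: the loose hook as a whole, about 0.16 kg: origin at the tip of its shank, axes as hook_grip. At the top its two arms reach 38 mm out to each side, ends bent down 24 mm
- block: brown wooden block, 80 x 80 x 45 mm high, fixed; a hole 18 mm across and 30 mm deep in its top holds the hook upright at the start (flange 6 mm above the block). Origin under its centre
- pilot (a point): centre of the mouth of the empty pilot hole, 62 mm above the console, in the top of the pale hook rail; rail along x, z up. Hole 17.5 mm across, 2 mm chamfer. The shank meets the wood 20 mm below the mouth: hook_grip is then 46 mm above the mouth. Two like hooks, already screwed in, stand 130 mm to either side along x, tops 50 mm above the rail
- rail: pale wooden hook rail, 360 mm long (x), 75 mm wide, 50 mm high, origin under its centre (pilot hole 50 mm above). It lies on 12 mm soft rubber pads: it gives straight down 1 mm per 2.5 N and comes back, hard stop after 10 mm (about 26 N)
- thread (a joint): how far the hook has bitten into the wood, rad, clockwise seen from above: 0 at the start, at most 3.2. It turns with the hook only while the hook is pressed down hard enough (about 8 to 12 N, varying with friction); with less the shank just spins in the hole and gains nothing. Pressing alone does nothing; it does not turn back by itself. The hook sinks 1.2 mm per rad. Turning takes under 0.1 N m
- clip: black plastic bike-light clip, 45 x 30 x 32 mm; bystander; origin under its centre
- wrench: silver steel pedal wrench, 240 mm long, lying flat; bystander
- pump: green plastic hand pump, 230 mm long, 35 mm thick, lying; bystander
- dish: white ceramic dish, 104 mm across, 28 mm high, holding steel nuts; bystander; origin under its centre
- padlock: brass padlock lying flat, 50 x 45 x 20 mm body with a steel shackle; bystander

How it is judged (in metres and radians):
On the way, in this order (a step that is already met when the one before it is completed fails the run):
1. the hook is gripped and lifted clear of the block (height (world z) of hook_tip above 0.055 m and contact force between the fingers and hook above 1 N), for 0.1 s.
2. the shank stands in the pilot hole, at least 16 mm deep, not yet bitten (horizontal distance between hook_tip and pilot below 0.006 m and z of hook_tip in the frame of pilot below -0.016 m and value of joint thread below 0.5 rad), for 0.1 s.
3. the thread has bitten by a quarter turn (1.5 rad) (value of joint thread above 1.5 rad), for 0.1 s.
At the end, for the whole second after the job is handed in: The hook stands released, at rest and upright (within 7 degrees) in the pilot hole, its tip within 6 mm of the hole's axis and at least 16 mm below the mouth, and the thread has bitten by at least 1.5 rad (86 degrees) (horizontal distance between hook_tip and pilot below 0.006 m and z of hook_tip in the frame of pilot below -0.016 m and value of joint thread above 1.5 rad and angle between hook_tip's own z axis and vertical below 0.12 rad and contact force between the fingers and hook below 0.05 N and linear speed of hook below 0.02 m/s); the robot touches nothing.
It fails at once if the hook pressed on the rail with more than 30 N (the wood would split) (contact force between hook and rail above 30 N).
It fails at once if one of the other things on the console pushed more than 30 mm from its place (distance of any of clip, wrench, pump, dish, padlock from where it was at the start of the episode above 0.03 m).
It also fails if it takes over 56 s, if anything falls off the work surface, if the arm or the gripper's body presses on something with over 40 N, if the wrist force passes 120 N, or if a joint passes its speed limit or range.

ROBOT

A 6-joint arm with a two-finger parallel gripper is mounted at the origin on the work surface. World frame = base frame: x ahead of the robot, y to its left, z up, the work surface at z = 0. Lengths are in m, angles in degrees, forces in N, time in s.
With the tool pointing down it reaches from about 0.325 to 0.9 m from the base axis. Payload 6.1 kg.
Tool frame: the origin (TCP) lies at the very end of the fingers, on their centre line; the grasp point (between the pads) lies arm.grasp_offset behind it (arm.grasp_offset is the distance from the TCP to the grasp point, in m); z points along the fingers, y is the line along which they close (so a half turn about z gives the same grasp; the last joint's range is limited). The gripper opens to 85 mm and grips with 20 to 120 N. Pads are 22 mm wide; open, the fingers measure 114 mm over their backs; the gripper's body (76 mm by 85 mm) begins 54 mm behind the grasp point. The pads swing forward as they close: fully open they stand 13 mm farther back than shut.
Start: joints at [-82.569, 12.628, 87.462, -0, 79.91, -7.225], TCP at [0.158, -0.605, 0.231] pointing down, gripper open.
Joint ranges: [-170.65, 170.65], [-52.31, 119.04], [5.05, 147.46], [-71.25, 251.25], [11.57, 151.72], [-153.62, 153.62]. Speed limits (degrees/s): [147.25, 147.25, 172.46, 180, 180, 180].

INTERFACE

Orientations are given as [roll, pitch, yaw] about the fixed x, y, z axes, in that order (R = Rz(yaw) Ry(pitch) Rx(roll)).
In Python, from cell import arm gives the robot as it stands.
- The arm moves only by the tool drive_tool, never from a script. Its arguments are lists of equal length, an entry for each row: "gripper": the opening, from 0 (shut) to 1 (fully open); "offset": the shift along the tool's x, y, z in cm, a list of three; "twist": the turn about the tool's z in degrees. In form: {"gripper": [gripper, ...], "offset": [[dx, dy, dz], ...], "twist": [twist, ...]}. A call has 1 to 20 rows; each row is the pose to reach, as a shift and turn from the pose commanded when the call began, along the tool's axes at that moment; what a row does not reach only later rows make up. A row lasts 1/10 s, in which the tool goes at most 50 mm and 8.59 degrees, less where a joint would pass 70% of its speed; a pose out of reach is approached as far as the arm can. A call with a gripper value outside its range is refused whole. The fingers move at their own pace and stop on an object; the grip force is fixed at half the most. Time passes only in rows, so rows that repeat a pose let the fingers close. It gives the time, the measured TCP pose, the force, the opening and the grip force at its end, in the units of the state.
- arm.get_obs(): the state, without advancing time (a new reading comes with each control period).
- arm.grab_frame(name): name is "side" or "top" or "wrist"; returns the picture (400x640x3 uint8, red, green, blue); there is no depth.
- arm.camera_model(name): a dict with "mtx" (3x3 intrinsics, pixels), "cam_to_world" (4x4, takes a point from camera to world coordinates); the wrist camera has in their place "tool_from_camera" (4x4, takes a point from camera to tool coordinates, whose origin is the TCP and whose axes are the flange's). Camera axes: x right, y up, looking along -z (the intrinsics and any distortion apply to the point x, -y, -z); pixel columns grow to the right and rows downward; lengths in m; the calibration is good to about 2 mm. A picture is of the moment at which its call begins: read the wrist's pose just before it. camera_model takes no time and is no camera call.
- arm.finish_job(): hands the job in; it is judged then, once.
The state is a dict: "time": time; "joints": joint angles; "joint_velocities": joint speeds; "joint_efforts": joint torques, N m; "tool_pos": TCP position; "eef_rot": TCP orientation; "force": force on the tool from outside, world axes, zero at the start; "moment": the same for the moment, N m; "opening": finger opening in m; "gripper_force": force on a finger pad.
Only numpy, scipy, OpenCV 4.12 (cv2) and the standard library are available. Lean on these libraries where they do the work, as an engineer would, in place of code of your own. Each camera call takes 0.05 s, during which the arm holds its last target. There are 200 camera calls.

## Working session

There is one attempt and no reset: what is moved stays moved. The work goes in short steps, Python scripts to look and compute and a tool call to move; the robot and the scene stay as the last step left them, time stands still between calls to the robot, and variables do not carry over. Pictures are saved under pics/ and viewed, at most 10 in all, crops included, and the job is handed in when it is done.

Besides the shell and the picture viewer there is one more tool, called by a JSON object that holds its "api" and its "payload", one argument or row to a line. drive_tool: Moves the arm, as the interface text tells. Its arguments: {"type":"object","properties":{"gripper":{"type":"array","items":{"type":"number"}},"offset":{"type":"array","items":{"type":"array","items":{"type":"number"}}},"twist":{"type":"array","items":{"type":"number"}}},"required":["gripper","offset","twist"]}

```bash
mkdir -p pics; ls
python3 - <<'E'
from cell import arm
import cv2,numpy as np
print(arm.get_obs(), arm.grasp_offset)
for n in("top","side"):
    cv2.imwrite(f"pics/{n}1.png",arm.grab_frame(n)[:,:,::-1])
for n in("top","side","wrist"): print(arm.camera_model(n))
E
```

```text
pics
{'time': 0.0, 'joints': array([-8.25695895e+01,  1.26775746e+01,  8.75272018e+01,  2.47002048e-04,
        7.99089769e+01, -7.22661241e+00]), 'joint_velocities': array([-0.08351139,  0.01004296, -0.10769287, -0.04250858,  0.04587913,
       -0.04830547]), 'joint_efforts': array([ 8.50637716e-04, -4.96891379e+01, -3.89404821e+01, -3.14440003e-04,
        1.10391568e-02, -2.24131020e-05]), 'tool_pos': array([ 0.15804608, -0.60405455,  0.23016074]), 'eef_rot': array([-1.79887181e+02, -1.45506342e-02,  1.46569650e+01]), 'force': array([-0.63047858,  0.46155952, -0.20825052]), 'moment': array([ 0.02464207, -0.04056235, -0.02638099]), 'gripper_force': 0.0, 'opening': 0.08533578035885386} 0.0187
{'mtx': array([[467.48792804,   0.        , 324.3845471 ],
       [  0.        , 467.48792804, 207.57829522],
       [  0.        ,   0.        ,   1.        ]]), 'cam_to_world': array([[ 0.00841251,  0.99840704, -0.05579074,  0.51821154],
       [-0.99993412,  0.00796346, -0.0082664 , -0.01459676],
       [-0.00780894,  0.0558566 ,  0.99840826,  1.34276329],
       [ 0.        ,  0.        ,  
[... 277 characters left out ...]
0.03349015,  0.60232145, -0.7975508 , -0.80892758],
       [ 0.00980546,  0.79815805,  0.60236831,  0.66825083],
       [ 0.        ,  0.        ,  0.        ,  1.        ]])}
{'mtx': array([[324.94473886,   0.        , 323.01926058],
       [  0.        , 324.94473886, 198.08144746],
       [  0.        ,   0.        ,   1.        ]]), 'tool_from_camera': array([[ 1.72798083e-04,  9.53601111e-01,  3.01072899e-01,
         7.65611410e-02],
       [ 9.99999410e-01,  1.58183802e-04, -1.07496301e-03,
         3.71070249e-04],
       [-1.07271078e-03,  3.01072907e-01, -9.53600521e-01,
        -1.42974333e-01],
       [ 0.00000000e+00,  0.00000000e+00,  0.00000000e+00,
         1.00000000e+00]])}
```

View pics/top1.png

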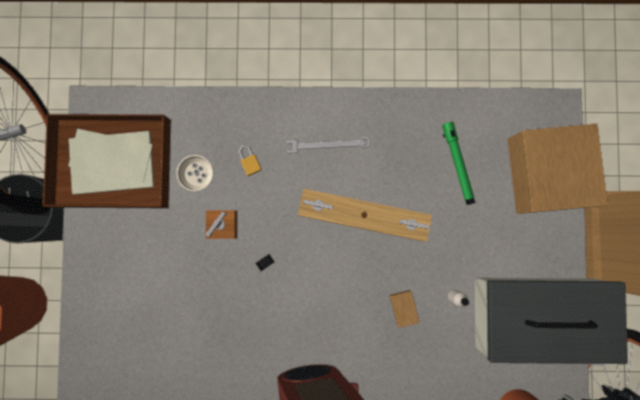

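View pics/side1.png

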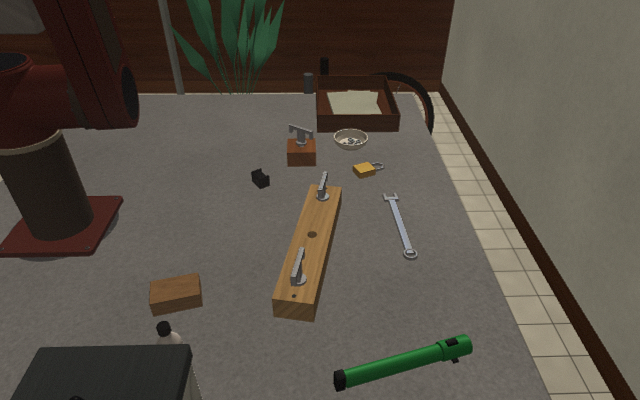

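The top view shows the hook in its block near (221,224), the pilot hole near (364,214) and the rail slightly tilted. The side view has the block at (301,152) and the pilot at (312,234). I'll enlarge both areas.

```bash
cat > h.py <<'E'
import numpy as np
from cell import arm
from scipy.spatial.transform import Rotation as R
def ray(name,u,v,T=None):
    m=arm.camera_model(name); K=m["mtx"]
    if T is None: T=m["cam_to_world"]
    d=np.array([(u-K[0,2])/K[0,0],-(v-K[1,2])/K[1,1],-1])
    return T[:3,3],T[:3,:3]@d
def at(name,u,v,z,T=None):
    o,d=ray(name,u,v,T); return o+d*(z-o[2])/d[2]
def wristT(o):
    T=np.eye(4);T[:3,:3]=R.from_euler("xyz",o["eef_rot"],degrees=True).as_matrix();T[:3,3]=o["tool_pos"]
    return T@arm.camera_model("wrist")["tool_from_camera"]
def proj(name,p,T=None):
    m=arm.camera_model(name);K=m["mtx"]
    if T is None:T=m["cam_to_world"]
    c=np.linalg.inv(T)@np.append(p,1); return K[0,0]*c[0]/-c[2]+K[0,2],K[1,1]*c[1]/c[2]+K[1,2]
E
python3 - <<'E'
import cv2,numpy as np
t=cv2.imread("pics/top1.png")
a=cv2.resize(t[200:250,195:255],None,fx=6.5,fy=6.5,interpolation=cv2.INTER_CUBIC)
b=cv2.resize(t[180:250,290:440],None,fx=5,fy=5,interpolation=cv2.INTER_CUBIC)
im=np.zeros((325+350,800,3),np.uint8)[:600]
a=a[:245]
im[:245,:390]=a; im[250:600,:750]=b
cv2.imwrite("pics/c1.png",im)
E
```

```text
(no output)
```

View pics/c1.png

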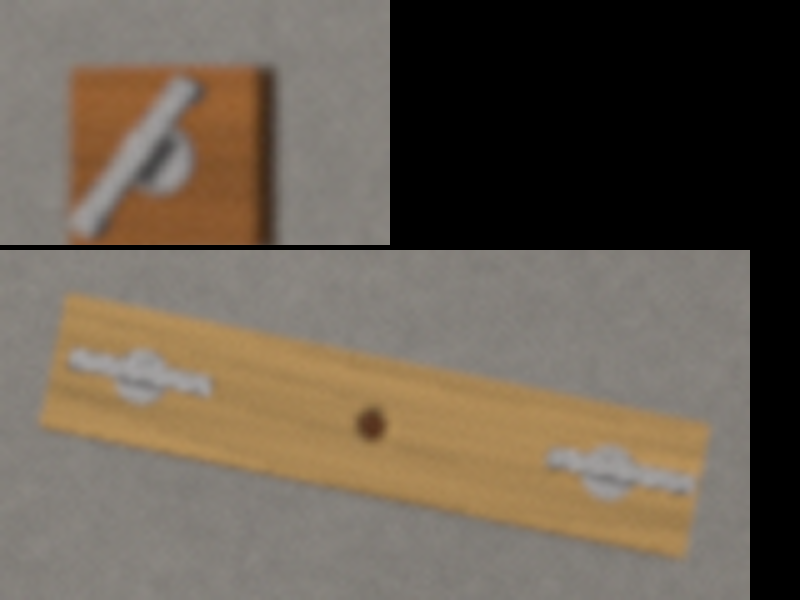

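Run:
```python
from h import *
a=at("top",224.2,213.1,.101);b=at("top",208.4,234.6,.101)
print(a,b,(a+b)/2,np.linalg.norm(a-b),"ang",np.degrees(np.arctan2(*(a-b)[1::-1])))
print("flange",at("top",219.6,224.6,.051),"side",at("side",301,142,.051))
print("pilot",at("top",364.2,214.8,.062),at("side",312,234.5,.062))
c=[at("top",290+u/5,180+(v-250)/5,.062) for u,v in((67,295),(710,425),(688,556),(42,428))]
print(np.mean(c,0)); d=c[0]-c[1]; print(np.linalg.norm(d),np.degrees(np.arctan2(d[1],d[0])))
```

```text
[0.57074496 0.26237033 0.101     ] [0.5132352  0.30325537 0.101     ] [0.54199008 0.28281285 0.101     ] 0.07056174183650013 ang -35.40991237303232
flange [0.54091443 0.28562141 0.051     ] side [0.54343261 0.29162518 0.051     ]
pilot [ 0.57083369 -0.11324738  0.062     ] [ 0.57276561 -0.11599578  0.062     ]
[ 0.56990713 -0.11594734  0.062     ]
0.3594716228855916 78.97869559001474
```

{"api": "drive_tool", "payload": {
  "gripper": [1,1,1,1,1,1,1,1,1,1,1,1,1,1,1,1,1,1,1,1],
  "offset": [
    [0,0,-5],
    [59.6,-76.3,-5],
    [59.6,-76.3,-5],
    [59.6,-76.3,-5],
    [59.6,-76.3,-5],
    [59.6,-76.3,-5],
    [59.6,-76.3,-5],
    [59.6,-76.3,-5],
    [59.6,-76.3,-5],
    [59.6,-76.3,-5],
    [59.6,-76.3,-5],
    [59.6,-76.3,-5],
    [59.6,-76.3,-5],
    [59.6,-76.3,-5],
    [59.6,-76.3,-5],
    [59.6,-76.3,-5],
    [59.6,-76.3,-5],
    [59.6,-76.3,-5],
    [59.6,-76.3,-5],
    [59.6,-76.3,-5]
  ],
  "twist": [0,-130,-130,-130,-130,-130,-130,-130,-130,-130,-130,-130,-130,-130,-130,-130,-130,-130,-130,-130]
}}

```text
time: 2.1
tool_pos: [0.5347, 0.2697, 0.2807]
eef_rot: [-180.0, -0.0, 144.7]
force: [1.7, -1.0, -0.2]
opening: 0.0852
gripper_force: 0.0
```

{"api": "drive_tool", "payload": {
  "gripper": [1,1,1,1,1,1],
  "offset": [
    [0,0.5,5],
    [0,0.5,7],
    [0,0.5,7],
    [0,0.5,7],
    [0,0.5,7],
    [0,0.5,7]
  ],
  "twist": [0,0,0,0,0,0]
}}

```text
time: 2.7
tool_pos: [0.5385, 0.2717, 0.2137]
eef_rot: [179.8, 0.1, 144.6]
force: [-0.2, 0.7, 0.3]
opening: 0.0853
gripper_force: 0.0
```

Run:
```python
from h import *
import cv2
o=arm.get_obs(); im=arm.grab_frame("wrist")[:,:,::-1]
print(o["tool_pos"],o["eef_rot"]); T=wristT(o); np.save("T1.npy",T)
cv2.imwrite("pics/w1.png",im)
print(proj("w" and "wrist",[.542,.284,.101],T), proj("wrist",[.542,.284,.057],T))
```

```text
[0.53854943 0.27170819 0.21373874] [1.79820082e+02 1.24874727e-01 1.44619128e+02]
(np.float64(338.19278407898474), np.float64(188.15657837775595)) (np.float64(336.01832628804385), np.float64(175.3966103253614))
```

View pics/w1.png

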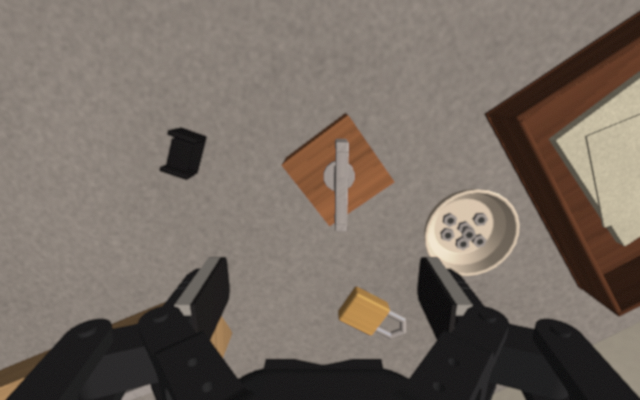

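The wrist view shows the hook bar vertical in the image, with ends at (342,141) and (341,231) and the flange at (339,177), so the yaw is right.

Run:
```python
from h import *
T=np.load("T1.npy")
a=at("wrist",342,141,.101,T);b=at("wrist",341.3,231,.101,T);m=(a+b)/2
print(a,b,m,np.linalg.norm(a-b),np.degrees(np.arctan2(*(b-a)[1::-1])))
f=at("wrist",339,177,.055,T);print("fl",f)
o=arm.get_obs();Rt=R.from_euler("xyz",o["eef_rot"],degrees=True).as_matrix()
for p in(m,f):print((Rt.T@(np.r_[p[:2],.063]-o["tool_pos"]))*100)
```

```text
[0.51216505 0.30816356 0.101     ] [0.57482393 0.26461007 0.101     ] [0.54349449 0.28638681 0.101     ] 0.07630885559321283 -34.802737136518665
fl [0.54538794 0.28521466 0.055     ]
[ 0.46614237  1.45036727 15.05421905]
[ 0.24389602  1.46440725 15.0547033 ]
```

{"api": "drive_tool", "payload": {
  "gripper": [1,1,1,1,1,1,1,0,0,0,0,0,0,0,0],
  "offset": [
    [0.4,1.45,3],
    [0.4,1.45,7],
    [0.4,1.45,11],
    [0.4,1.45,14],
    [0.4,1.45,15],
    [0.4,1.45,15],
    [0.4,1.45,15],
    [0.4,1.45,15],
    [0.4,1.45,15],
    [0.4,1.45,15],
    [0.4,1.45,15],
    [0.4,1.45,15],
    [0.4,1.45,15],
    [0.4,1.45,15],
    [0.4,1.45,15]
  ],
  "twist": [0,0,0,0,0,0,0,0,0,0,0,0,0,0,0]
}}

```text
time: 4.25
tool_pos: [0.5425, 0.2858, 0.0616]
eef_rot: [-180.0, 0.0, 144.7]
force: [-1.8, -1.8, 4.5]
opening: 0.009
gripper_force: 59.0
```

{"api": "drive_tool", "payload": {
  "gripper": [0,0,0,0,0,0,0,0],
  "offset": [
    [0,0,-2],
    [0,0,-4],
    [0,0,-7],
    [0,0,-11],
    [0,0,-14],
    [0,0,-14],
    [0,0,-14],
    [0,0,-14]
  ],
  "twist": [0,0,0,0,0,0,0,0]
}}

```text
time: 5.05
tool_pos: [0.5412, 0.2854, 0.1987]
eef_rot: [-179.8, -0.1, 144.7]
force: [-0.5, 0.2, -2.5]
opening: 0.0095
gripper_force: 60.6
```

Run:
```python
from h import *
import cv2
o=arm.get_obs(); im=arm.grab_frame("wrist")[:,:,::-1]
T=wristT(o); np.save("T2.npy",T); print(o["tool_pos"],o["eef_rot"],o["gripper_force"])
g=o["tool_pos"]
for z in(.0389-.0187-.02,-.005,.0466):print(proj("wrist",g-[0,0,z],T))
cv2.imwrite("pics/w2.png",cv2.resize(im[180:400,180:480],None,fx=2.6,fy=2.6,interpolation=cv2.INTER_CUBIC))
Rt=R.from_euler("xyz",o["eef_rot"],degrees=True).as_matrix()
print((Rt.T@(np.r_[.571,-.115,g[2]]-g))*100)
```

```text
[0.54117982 0.28536518 0.19873218] [-1.79816565e+02 -1.28344197e-01  1.44656594e+02] 60.63090216368437
(np.float64(324.333447848881), np.float64(259.45534070130975))
(np.float64(324.33128870066867), np.float64(264.6924168150471))
(np.float64(324.34806373316707), np.float64(224.00409282429897))
[-25.5925213  -30.93277047   0.04170434]
```

View pics/w2.png

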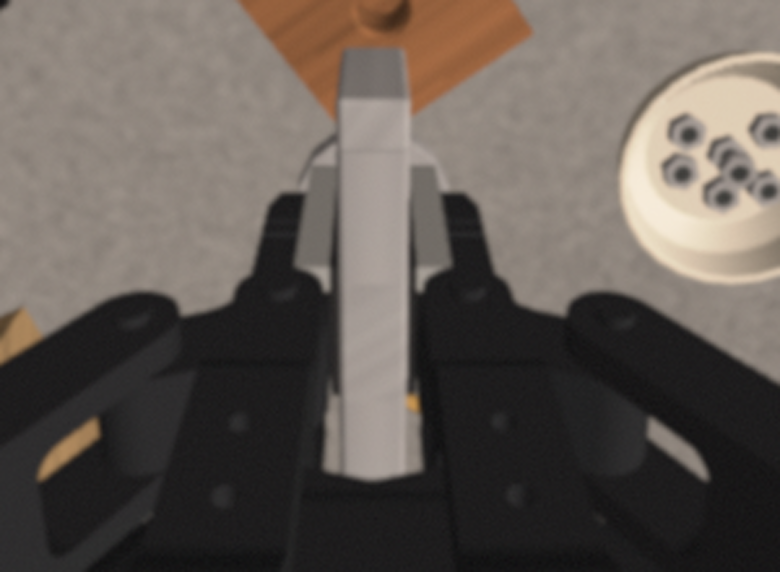

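The hook is held straight. The top bar runs from crop row 97 to row 478 at column 374.

Run:
```python
from h import *
C=arm.camera_model("wrist")["tool_from_camera"]
for h in(.037,.039,.041):
  a=at("wrist",180+374/2.6,180+97/2.6,-h,C);b=at("wrist",180+374/2.6,180+478/2.6,-h,C);print(h,a,b,(a+b)/2)
```

```text
0.037 [ 0.03637003 -0.0003313  -0.037     ] [-0.02750539 -0.00027156 -0.037     ] [ 0.00443232 -0.00030143 -0.037     ]
0.039 [ 0.03713515 -0.00033515 -0.039     ] [-0.02553475 -0.00027655 -0.039     ] [ 0.0058002  -0.00030585 -0.039     ]
0.041 [ 0.03790027 -0.00033901 -0.041     ] [-0.02356411 -0.00028153 -0.041     ] [ 0.00716808 -0.00031027 -0.041     ]
```

{"api": "drive_tool", "payload": {
  "gripper": [0,0,0,0,0,0,0,0,0,0,0,0,0,0,0],
  "offset": [
    [-3,-3,0],
    [-6,-6,0],
    [-9,-9,0],
    [-12.3,-12,0],
    [-15.5,-15,0],
    [-18.5,-18,0],
    [-21.5,-21,0],
    [-24.5,-24,0],
    [-27.5,-27,0],
    [-30,-29.5,0],
    [-31.5,-31,0],
    [-31.5,-31,0],
    [-31.5,-31,0],
    [-31.5,-31,0],
    [-31.5,-31,0]
  ],
  "twist": [0,0,0,0,0,0,0,0,0,0,0,0,0,0,0]
}}

```text
time: 6.6
tool_pos: [0.62, -0.1477, 0.2011]
eef_rot: [180.0, -0.0, 144.8]
force: [0.2, 0.2, -2.9]
opening: 0.0096
gripper_force: 60.5
```

Run:
```python
from h import *
import cv2
o=arm.get_obs(); im=arm.grab_frame("wrist")[:,:,::-1]
T=wristT(o); np.save("T3.npy",T); print(o["tool_pos"],o["eef_rot"],o["joints"])
p=proj("wrist",[.571,-.115,.062],T);print(p)
u,v=map(int,p); u0=max(0,u-110);v0=max(0,v-80);print(u0,v0)
cv2.imwrite("pics/w3.png",cv2.resize(im[v0:v0+160,u0:u0+220],None,fx=3.5,fy=3.5,interpolation=cv2.INTER_CUBIC))
```

```text
[ 0.62003851 -0.14765624  0.20111211] [ 1.79989846e+02 -3.56991578e-02  1.44758935e+02] [-2.04885521e+01  1.55398892e+01  8.72822250e+01  1.93907221e-02
  7.72098233e+01 -7.52517823e+01]
(np.float64(321.98138434158824), np.float64(117.80237414281669))
211 37
```

View pics/w3.png

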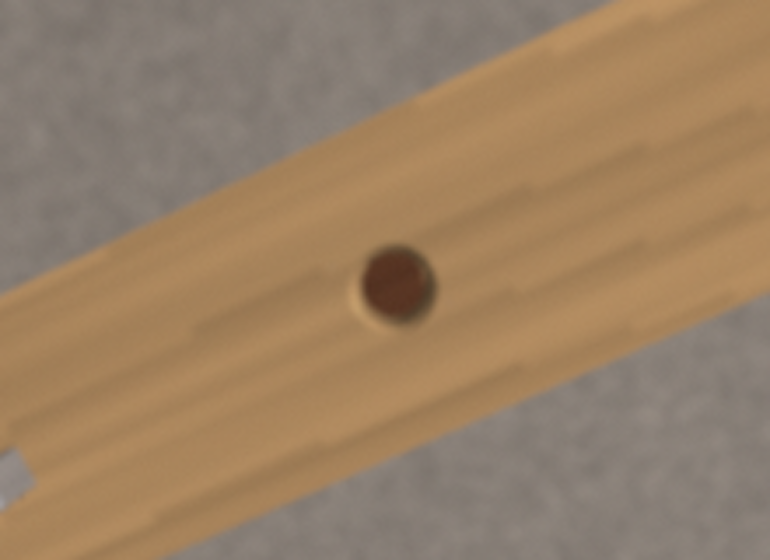

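The hole mouth, including its chamfer, is centred at crop (394,287), which is full-image (323.6,119.0).

Run:
```python
from h import *
T=np.load("T3.npy");p=at("wrist",323.6,119,.062,T);print(p)
o=arm.get_obs();Rt=R.from_euler("xyz",o["eef_rot"],degrees=True).as_matrix()
print((Rt.T@(p-o["tool_pos"]))*100)
```

```text
[ 0.57259352 -0.11445109  0.062     ]
[ 5.80178845 -0.0220239  13.93049362]
```

{"api": "drive_tool", "payload": {
  "gripper": [0,0,0,0,0,0,0,0,0,0,0,0],
  "offset": [
    [2,0,0],
    [4.5,0,0],
    [5.9,0,1],
    [5.9,0,4],
    [5.9,0,7],
    [5.9,0,8.5],
    [5.9,0,8.5],
    [5.9,0,8.5],
    [5.9,0,9],
    [5.9,0,9.4],
    [5.9,0,9.6],
    [5.9,0,9.6]
  ],
  "twist": [0,0,0,0,0,0,0,0,0,0,0,0]
}}

```text
time: 7.85
tool_pos: [0.5719, -0.1151, 0.1052]
eef_rot: [-180.0, -0.0, 144.7]
force: [0.6, 0.1, -2.0]
opening: 0.0095
gripper_force: 60.5
```

Run:
```python
from h import *
import cv2
s=arm.grab_frame("side")[:,:,::-1]
cv2.imwrite("pics/s2.png",cv2.resize(s[150:290,240:390],None,fx=4,fy=4,interpolation=cv2.INTER_CUBIC))
```

```text
(no output)
```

View pics/s2.png

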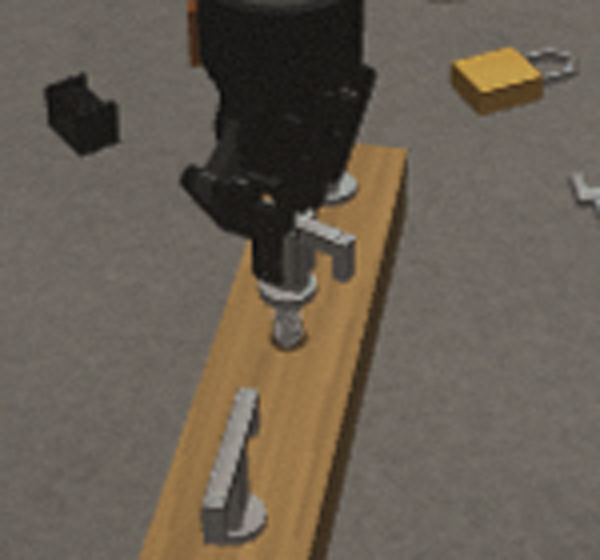

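The side view shows the shank centred over the hole and just entering it. I'll continue down.

{"api": "drive_tool", "payload": {
  "gripper": [0,0,0,0,0,0],
  "offset": [
    [0,0,0.4],
    [0,0,0.8],
    [0,0,1.2],
    [0,0,1.4],
    [0,0,1.4],
    [0,0,1.4]
  ],
  "twist": [0,0,0,0,0,0]
}}

```text
time: 8.5
tool_pos: [0.572, -0.1151, 0.0912]
eef_rot: [-180.0, -0.0, 144.7]
force: [0.8, -0.4, -1.6]
opening: 0.0093
gripper_force: 60.5
```

{"api": "drive_tool", "payload": {
  "gripper": [0,0,0,0,0,0],
  "offset": [
    [0,0,0.2],
    [0,0,0.4],
    [0,0,0.6],
    [0,0,0.6],
    [0,0,0.6],
    [0,0,0.6]
  ],
  "twist": [0,0,0,0,0,0]
}}

```text
time: 9.1
tool_pos: [0.5724, -0.1153, 0.0859]
eef_rot: [180.0, 0.1, 144.7]
force: [-1.2, -0.2, 5.3]
opening: 0.0092
gripper_force: 61.5
```

{"api": "drive_tool", "payload": {
  "gripper": [0,0,0,0],
  "offset": [
    [0,0,0.15],
    [0,0,0.3],
    [0,0,0.3],
    [0,0,0.3]
  ],
  "twist": [0,0,0,0]
}}

```text
time: 9.5
tool_pos: [0.5725, -0.1153, 0.0836]
eef_rot: [180.0, 0.1, 144.7]
force: [-3.3, 1.2, 10.1]
opening: 0.0094
gripper_force: 62.3
```

{"api": "drive_tool", "payload": {
  "gripper": [0,0,0,0,0,0,0,0,0,0,0],
  "offset": [
    [0,0,0.1],
    [0,0,0.11],
    [0,0,0.12],
    [0,0,0.13],
    [0,0,0.15],
    [0,0,0.16],
    [0,0,0.17],
    [0,0,0.18],
    [0,0,0.2],
    [0,0,0.2],
    [0,0,0.2]
  ],
  "twist": [0,6,12,18,24,30,36,42,48,48,48]
}}

```text
time: 10.6
tool_pos: [0.5722, -0.1149, 0.0817]
eef_rot: [180.0, -0.0, 96.7]
force: [-5.0, 2.4, 11.4]
opening: 0.0093
gripper_force: 62.6
```

{"api": "drive_tool", "payload": {
  "gripper": [0,0,0,0,0,0,0,0,0,0,0,0,0,0],
  "offset": [
    [0,0,0.03],
    [0,0,0.05],
    [0,0,0.06],
    [0,0,0.08],
    [0,0,0.09],
    [0,0,0.11],
    [0,0,0.12],
    [0,0,0.14],
    [0,0,0.15],
    [0,0,0.17],
    [0,0,0.17],
    [0,0,0.17],
    [0,0,0.17],
    [0,0,0.17]
  ],
  "twist": [7,14,21,28,35,42,49,56,63,70,77,80,80,80]
}}

```text
time: 12.0
tool_pos: [0.5725, -0.1149, 0.0801]
eef_rot: [180.0, -0.1, 16.7]
force: [-4.8, 1.8, 11.9]
opening: 0.0095
gripper_force: 62.6
```

{"api": "drive_tool", "payload": {
  "gripper": [0,0,0,0,0],
  "offset": [
    [0,0,-0.15],
    [0,0,-0.3],
    [0,0,-0.4],
    [0,0,-0.4],
    [0,0,-0.4]
  ],
  "twist": [80,80,80,80,80]
}}

```text
time: 12.5
tool_pos: [0.5728, -0.1154, 0.0833]
eef_rot: [-180.0, -0.1, -26.7]
force: [-0.1, 0.9, 5.0]
opening: 0.0096
gripper_force: 61.5
```

My unload call repeated the 80° twist, so the hook turned about 43° further clockwise. The total is about 171°, below the 3.2 rad stop, and the force stayed low. Next I'll unload without twist and release.

{"api": "drive_tool", "payload": {
  "gripper": [0,0,0,0.3,0.6,1,1,1,1,1,1],
  "offset": [
    [0,0,-0.1],
    [0,0,-0.2],
    [0,0,-0.2],
    [0,0,-0.2],
    [0,0,-0.2],
    [0,0,-0.2],
    [0,0,-0.2],
    [0,0,-0.2],
    [0,0,-0.2],
    [0,0,-0.2],
    [0,0,-0.2]
  ],
  "twist": [0,0,0,0,0,0,0,0,0,0,0]
}}

```text
time: 13.6
tool_pos: [0.572, -0.1151, 0.0846]
eef_rot: [-180.0, 0.0, -26.3]
force: [0.2, -0.7, 0.7]
opening: 0.0855
gripper_force: 0.0
```

{"api": "drive_tool", "payload": {
  "gripper": [1,1,1,1,1,1,1,1],
  "offset": [
    [0,0,-2],
    [0,0,-5],
    [0,0,-8],
    [0,0,-11],
    [0,0,-14],
    [0,0,-14],
    [0,0,-14],
    [0,0,-14]
  ],
  "twist": [0,0,0,0,0,0,0,0]
}}

```text
time: 14.4
tool_pos: [0.5712, -0.1148, 0.2231]
eef_rot: [180.0, 0.1, -26.3]
force: [-0.2, -0.6, 0.7]
opening: 0.0854
gripper_force: 0.0
```

Run:
```python
from h import *
import cv2
o=arm.get_obs();w=arm.grab_frame("wrist")[:,:,::-1]
s=arm.grab_frame("side")[:,:,::-1]
T=wristT(o);np.save("T4.npy",T);print(o["tool_pos"],o["eef_rot"])
for z in (.105,.060,.066):print(z,proj("wrist",[.5726,-.1148,z],T))
im=np.zeros((600,800,3),np.uint8)
im[:,:400]=cv2.resize(s[170:290,270:350],(400,600),interpolation=cv2.INTER_CUBIC)
im[:400,400:]=cv2.resize(w[60:260,220:420],(400,400),interpolation=cv2.INTER_CUBIC)
cv2.imwrite("pics/e1.png",im)
```

```text
[ 0.57118047 -0.1148401   0.2230888 ] [ 1.79984436e+02  1.34143096e-01 -2.63167712e+01]
0.105 (np.float64(321.2341159993056), np.float64(190.27973936424706))
0.06 (np.float64(321.42067266193465), np.float64(177.2765257524675))
0.066 (np.float64(321.39879255318965), np.float64(178.80159445733293))
```

View pics/e1.png

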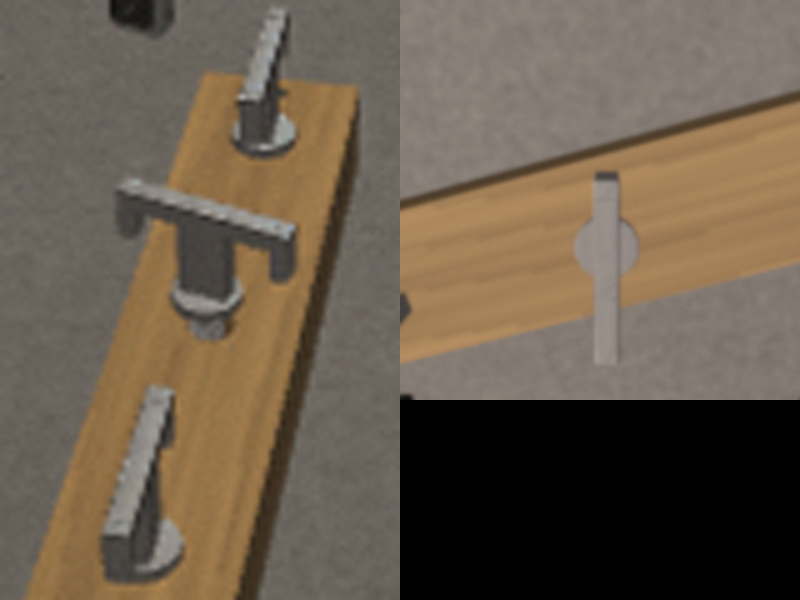

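The hook stands alone in the pilot hole and its bar lines up with the gripper yaw, so it didn't slip. I'll check tilt numerically: bar ends at crop (606,180) and (606,363), flange centre at (606,248).

Run:
```python
from h import *
T=np.load("T4.npy")
w=lambda u,v:(220+(u-400)/2,60+v/2)
for h in(.122,.125,.128):
  a=at("wrist",*w(607,181),h,T);b=at("wrist",*w(607,363),h,T);f=at("wrist",*w(606,248),h-.044,T)
  print(h,np.linalg.norm(a-b),(a+b)/2,f,np.degrees(np.linalg.norm(((a+b)/2-f)[:2])/.044))
```

```text
0.122 0.07502496184964308 [ 0.57053004 -0.11584044  0.122     ] [ 0.57025682 -0.11532344  0.078     ] 0.7614621599146806
0.125 0.07410207654704498 [ 0.57138692 -0.11625478  0.125     ] [ 0.57098558 -0.11567983  0.081     ] 0.9130460551825422
0.128 0.07317919124444688 [ 0.5722438  -0.11666911  0.128     ] [ 0.57171434 -0.11603623  0.084     ] 1.074491883080917
```

```bash
python3 -c "
from cell import arm
print(arm.finish_job())"
```

```text
the job is handed in; nothing more can be done
None
```

I moved the hook to the pilot hole, turned it about 128° clockwise under about 13 N (roughly 2.2 rad of bite, estimated from force and descent), released it standing within about 1° of upright, and handed the job in; the hand-in returned no verdict.

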